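# Ease off the leather press and draw out its cutting board

### The job

Ease off the leather press: first swing the red-handled pressure lever on the control stand round until its steel arm lies over the middle of the orange setting flag, and leave it there. Then press down on the cream cutting board and drag it out from under the press head, towards you, until it is fully home against the yellow stop bar. Do not shift the orange flag or the loose things on the bench.

Things in the scene. Friction and masses are not known exactly. Their poses are not given: they have to be found in the camera images.
- lever (a joint): angle of the pressure lever about its upright pivot, rad, -1.1 to 1.1; 0: the lever points along the stand's -x (about towards the robot); growing turns it counter-clockwise seen from above. Stiff by friction: about 2 N at the handle moves it and it stays where it is left.
- flag (a joint): angle of the orange setting flag about the same pivot, same zero and sense as the lever: the lever lies over the flag's middle when the two are equal. It is very stiff and is not to be moved.
- lever_handle (a point): centre of the lever's upright red round handle, 22 mm in diameter, from 78 to 140 mm above the bench, 140 mm from the pivot; this point is 112 mm above the bench. Free space around it at that height; the lever's flat steel arm, 10 mm wide, is below (top at 82 mm). x axis: along the lever from handle to pivot.
- flag_mark (a point): centre of the top of the orange flag, a flat tab 28 x 22 x 4 mm on the white dial plate, 102 mm from the pivot, 68 mm above the bench; the lever's arm passes 5 mm above it. x axis: towards the pivot.
- lever_pivot (a point): on the lever's upright pivot axis, at the middle of the control stand (dark green box 170 x 170 mm under a white round dial plate of 230 mm diameter whose top is 64 mm above the bench), 82 mm above the bench. x axis: the stand's own x. The stand is fixed to the bench, left or right of the press.
- board (a joint): how far the cutting board is drawn out, m: 0 all the way in, 0.122 against the yellow stop bar. It slides level along the press's -x (towards the robot) between two guide strips, with about 2.5 N of friction and no handle; pressing on it does not make it slide harder. A press of 10 to 15 N gives enough grip to drag it.
- board_front (a point): middle of the front edge of the cutting board, on its top face, 43 mm above the bench. The board is cream, 220 mm long (x), 160 mm wide (y), 14 mm thick; x axis: from this edge towards the press head, square to the edge. The guide strips beside it stand 4 mm above its top. The head's front face, 120 to 165 mm above the bench, is 120 mm behind this edge when the board is all the way in, so the front 120 mm or more are open from above.
- stop_bar (a point): middle of the top of the yellow stop bar's inner face, across the front end of the press bed; the bar stands 11 mm above the board's top. Same axes as the board.
- punch_block: wooden block with upright punches, 150 x 180 mm, up to 124 mm tall, fixed to the bench on the other side of the press from the control stand; origin under its middle.
- spool: bystander: beige thread spool, 54 mm across, 52 mm tall, standing; loose, leave alone; origin under its middle
- wax: bystander: amber wax block, 75 x 50 x 30 mm; loose, leave alone; origin under its middle
- jar: bystander: amber jar with red lid, 85 mm tall; loose, leave alone; origin under its middle
- glue: bystander: white bottle with blue cap, 150 mm tall; loose, leave alone; origin under its middle
- mallet: bystander: hammer with a white head, lying down, 200 mm long; loose, leave alone; origin about half-way along it
- awl: bystander: wooden-handled awl lying down, 170 mm long; loose, leave alone; origin about half-way along it

How it is judged:
By the outcome, as a careful person would: the job done as asked, in the order asked, and still so for the second after the job is handed in, with the robot touching nothing.
It also fails if it takes over 51 s, if anything falls off the work surface, if the arm or the gripper's body presses on something with over 40 N, if the wrist force passes 120 N, or if a joint passes its speed limit or range.

### The arm

A 6-joint arm with a two-finger parallel gripper is mounted at the origin on the work surface. World frame = base frame: x ahead of the robot, y to its left, z up, the work surface at z = 0. Lengths are in m, angles in rad, forces in N, time in s.
With the tool pointing down it reaches from about 0.3 to 0.75 m from the base axis. Payload 8.5 kg.
Tool frame: the origin (TCP) lies at the very end of the fingers, on their centre line; the grasp point (between the pads) lies 19 mm behind it; z points along the fingers, x is the direction in which the jaws open and shut, and the axes are right-handed (so a half turn about z gives the same grasp; the last joint's range is limited). The gripper opens to 88 mm and grips with 3 to 60 N. Pads are 18 mm wide; open, the fingers measure 123 mm over their backs; the gripper's body (75 mm by 187 mm) begins 45 mm behind the grasp point.
Start: joints at [-1.377, 0.381, 1.297, -0, 1.464, -0.215], TCP at [0.219, -0.505, 0.199] pointing down, gripper open.
Joint ranges: [-3.11, 3.11], [-0.89, 2.33], [0.22, 2.48], [-1.42, 4.56], [0.17, 2.85], [-2.88, 2.88]. Speed limits (rad/s): [2.39, 2.39, 3.14, 3.14, 3.14, 3.14].

### API

Orientations are given as a unit quaternion [w, x, y, z].
In Python, from rig import read_state, snapshot, camera_model, finish_job gives the robot as it stands.
- The arm moves only by the tool arm_command, never from a script. Its argument "series" is a list of rows, each a list of 7 numbers: the shift along the tool's x, y, z in cm, then the turn, a rotation vector about the tool's x, y, z in degrees, then the opening, from 0 (shut) to 1 (fully open). In form: [[dx, dy, dz, wx, wy, wz, claw], ...]. A call has 1 to 8 rows; each row shifts and turns the commanded pose from where the row before left it, along the tool's axes as they then stand; what a row does not reach is not made up. A row lasts 1/8 s, in which the tool goes at most 62.5 mm and 10.7 degrees, less where a joint would pass 70% of its speed; a pose out of reach is approached as far as the arm can. A call is refused whole if a number of a shift passes 6.25 or a number of a turn 10.7, either way. A call with a gripper value outside its range is refused whole. The fingers move at their own pace and stop on an object; "squeeze" is the grip in N (left out, the last holds). Time passes only in rows, so rows that do not move let the fingers close. It gives the time, the measured TCP pose, the force and the opening at its end, in the units of the state.
- read_state(): the state, without advancing time (a new reading comes with each control period).
- snapshot(name): name is "scene" or "top"; returns (picture, depth): 400x640x3 uint8, red, green, blue; 400x640 float32, m along the optical axis (not along the pixel's ray), 0 where there is no reading.
- camera_model(name): a dict with "camera_matrix" (3x3 intrinsics, pixels), "distortion" ([k1, k2, p1, p2, k3] as OpenCV has them; the pictures are not rectified), "cam_to_world" (4x4, takes a point from camera to world coordinates). Camera axes: x right, y up, looking along -z (the intrinsics and any distortion apply to the point x, -y, -z); pixel columns grow to the right and rows downward; lengths in m; the calibration is good to about 2 mm. A picture is of the moment at which its call begins. camera_model takes no time and is no camera call.
- finish_job(): hands the job in, once; it reports no verdict.
The state is a dict: "time": time; "q": joint angles; "dq": joint speeds; "joint_efforts": joint torques, N m; "eef_pos": TCP position; "ee_rot": TCP orientation; "ft_force": force on the tool from outside, world axes, zero at the start; "moment": the same for the moment, N m; "gripper_width": opening from 0.0 (shut) to 1.0 (fully open).
Only numpy, scipy, OpenCV 4.12 (cv2) and the standard library are available. Lean on these libraries where they do the work, as an engineer would, in place of code of your own. Each camera call takes 0.05 s, during which the arm holds its last target.

## Working session

There is one attempt and no reset: what is moved stays moved. The work goes in short steps, Python scripts to look and compute and a tool call to move; the robot and the scene stay as the last step left them, time stands still between calls to the robot, and variables do not carry over. Pictures are saved under pics/ and viewed, and the job is handed in when it is done.

Besides the shell and the picture viewer there is one more tool, called after "Request:" as name(argument=value, ...) on one line, values as JSON. arm_command: Moves the arm, as the interface text tells. Its arguments: {"type":"object","properties":{"series":{"type":"array","items":{"type":"array","items":{"type":"number"}}},"squeeze":{"type":"number"}},"required":["series"]}

```bash
mkdir -p pics; ls
cat > h.py <<'E'
import numpy as np, cv2
from rig import *
def snap(n,f):
    p,d=snapshot(n); cv2.imwrite('pics/'+f+'.png',p[:,:,::-1]); np.savez('pics/'+f+'.npz',p=p,d=d); return p,d
def pts(n,d,uv):
    m=camera_model(n);K=np.array(m['camera_matrix']);D=np.array(m['distortion']);T=np.array(m['cam_to_world'])
    uv=np.array(uv,float).reshape(-1,2)
    q=cv2.undistortPoints(uv.reshape(-1,1,2),K,D).reshape(-1,2)
    z=np.array([d[int(round(v)),int(round(u))] for u,v in uv])
    c=np.c_[q[:,0]*z,-q[:,1]*z,-z]
    return c@T[:3,:3].T+T[:3,3]
def ray(n,uv,zw):
    m=camera_model(n);K=np.array(m['camera_matrix']);D=np.array(m['distortion']);T=np.array(m['cam_to_world'])
    uv=np.array(uv,float).reshape(-1,2)
    q=cv2.undistortPoints(uv.reshape(-1,1,2),K,D).reshape(-1,2)
    r=np.c_[q[:,0],-q[:,1],-np.ones(len(q))]@T[:3,:3].T
    return T[:3,3]+r*((zw-T[2,3])/r[:,2])[:,None]
E
python3 - <<'E'
from h import *
print(read_state())
for n in('scene','top'):
    p,d=snap(n,n+'0'); print(camera_model(n), (d==0).mean())
E
```

```text
pics
{'time': 0.0, 'q': array([-1.37731063e+00,  3.81180587e-01,  1.29823114e+00,  2.51308397e-06,
        1.46360758e+00, -2.15298753e-01]), 'dq': array([-0.00097161,  0.00050678,  0.00036108,  0.00091791,  0.00049872,
        0.00043949]), 'joint_efforts': array([ 1.41967462e-04, -4.37924552e+01, -2.24553019e+01,  7.13346899e-02,
        3.53180431e-02, -1.12055889e-04]), 'eef_pos': array([ 0.21855602, -0.50435133,  0.19855608]), 'ee_rot': array([-5.10742729e-04,  8.35910663e-01, -5.48865061e-01, -4.97973909e-04]), 'ft_force': array([-0.49680962, -0.20732858,  0.29604227]), 'moment': array([-0.03726315, -0.02502085,  0.00487176]), 'gripper_width': 1.0026012395958}
{'camera_matrix': array([[458.34452395,   0.        , 323.75847912],
       [  0.        , 458.34452395, 203.87979147],
       [  0.        ,   0.        ,   1.        ]]), 'distortion': array([-0.02607748,  0.        ,  0.        ,  0.        ,  0.        ]), 'cam_to_world': array([[-0.67696675, -0.61936601,  0.39762012,  1.05573087],
       [ 0.73586078, -0.58056744,  0.3484973 ,  0.45534782],
       [ 0.01499791,  0.52851414,  0.84879201,  1.21697172],
       [ 0.        ,  0.        ,  0.        ,  1.        ]])} 0.00400390625
{'camera_matrix': array([[516.85075555,   0.        , 317.53430179],
       [  0.        , 516.85075555, 196.34711019],
       [  0.        ,   0.        ,   1.        ]]), 'distortion': array([-0.15069378,  0.        ,  0.        ,  0.        ,  0.        ]), 'cam_to_world': array([[ 0.05889005,  0.97730123, -0.20350494,  0.26672702],
       [-0.99824884,  0.05879352, -0.00652537,  0.00144505],
       [ 0.00558751,  0.20353285,  0.97905217,  1.39784107],
       [ 0.        ,  0.        ,  0.        ,  1.        ]])} 0.00403125
```

View pics/scene0.png

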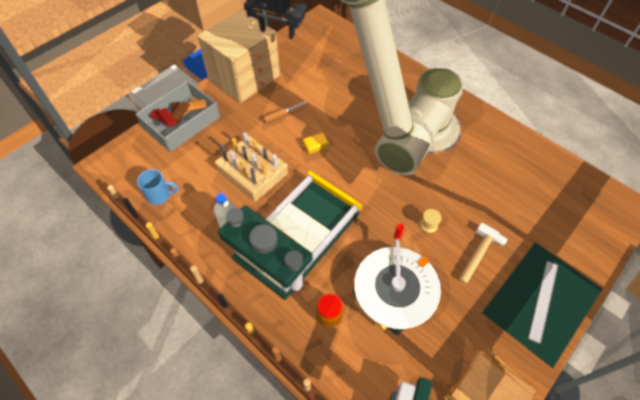

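View pics/top0.png

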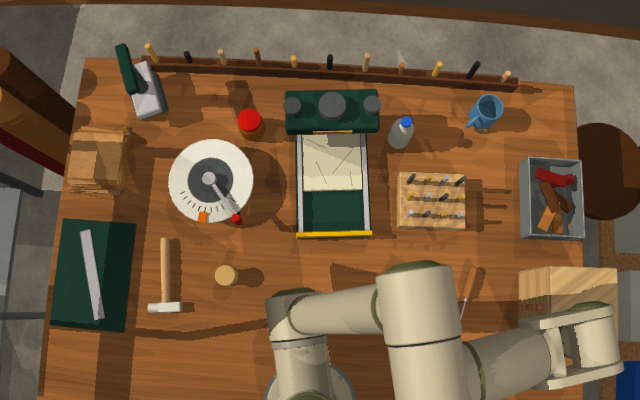

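The top view shows the dial pivot near (208,178), the red handle at (236,218) and the orange flag at (203,217). The board's front edge is near (335,190), the yellow bar at (334,234), and the spool at (225,275). Next I'll zoom in and measure.

Run:
```python
import cv2,numpy as np
a=cv2.imread('pics/top0.png');
cv2.imwrite('pics/zt.png',cv2.resize(a[125:245,160:260],None,fx=5,fy=5,interpolation=cv2.INTER_CUBIC)[:600])
cv2.imwrite('pics/zb.png',cv2.resize(a[120:245,280:390],None,fx=4.5,fy=4.5,interpolation=cv2.INTER_CUBIC)[:600])
a=cv2.imread('pics/scene0.png');
cv2.imwrite('pics/zs.png',cv2.resize(a[215:335,345:450],None,fx=5,fy=5,interpolation=cv2.INTER_CUBIC)[:600])
from h import *
for n in('scene','top'):
    z=np.load(f'pics/{n}0.npz');p=z['p'];d=z['d'];hsv=cv2.cvtColor(p,cv2.COLOR_RGB2HSV)
    M={'flag':((hsv[...,0]>5)&(hsv[...,0]<16)&(hsv[...,1]>215)&(hsv[...,2]>170)),
       'red':(((hsv[...,0]<4)|(hsv[...,0]>176))&(hsv[...,1]>190)&(hsv[...,2]>100)),
       'yellow':((hsv[...,0]>22)&(hsv[...,0]<30)&(hsv[...,1]>200)&(hsv[...,2]>150))}
    for k,m in M.items():
        N,l,s,c=cv2.connectedComponentsWithStats(m.astype('uint8'))
        for i in range(1,N):
            if s[i,4]>15:
                v,u=np.where(l==i);P=pts(n,d,np.c_[u,v])
                print(n,k,s[i],c[i].round(1),np.median(P,0).round(3),P.min(0).round(3),P.max(0).round(3))
```

```text
scene flag [419 257   9   9  38] [423.6 260.9] [0.466 0.309 0.07 ] [ 0.417  0.296 -0.002] [0.482 0.317 0.073]
scene flag [325 306  18  20  89] [335.9 316.3] [0.743 0.236 0.059] [0.711 0.218 0.008] [0.768 0.242 0.086]
scene red [151 110  25  16 211] [163.6 116.5] [ 0.634 -0.629  0.084] [ 0.612 -0.704  0.042] [1.056 0.455 1.217]
scene red [395 225   8  13  67] [398.7 231. ] [0.469 0.214 0.127] [0.457 0.205 0.09 ] [0.473 0.22  0.144]
scene red [318 295  23  22 406] [329.3 305.3] [0.741 0.208 0.085] [0.71  0.179 0.078] [0.77  0.236 0.092]
scene yellow [305 138  15  13 129] [311.8 143.9] [ 0.353 -0.219  0.029] [ 0.335 -0.252  0.014] [1.056 0.455 1.217]
scene yellow [308 172  53  37 302] [334.5 189.9] [ 0.45  -0.032  0.053] [ 0.437 -0.136  0.029] [0.463 0.061 0.061]
top flag [198 212   9  11  77] [202.1 216.8] [0.47  0.31  0.069] [0.267 0.001 0.063] [0.483 0.32  1.398]
top red [238 109  23  23 392] [248.9 119.4] [0.74  0.207 0.085] [0.707 0.177 0.074] [0.77  0.237 0.095]
top red [536 168  38  18 321] [552.6 176.7] [ 0.633 -0.621  0.086] [ 0.267 -0.701  0.048] [6.540e-01 1.000e-03 1.398e+00]
top red [231 214   9   8  52] [235.4 217.4] [0.463 0.209 0.14 ] [0.454 0.201 0.122] [0.473 0.221 0.144]
top yellow [297 231  75   6 311] [333.8 233.3] [ 0.45  -0.038  0.054] [ 0.437 -0.136  0.045] [0.462 0.058 0.063]
```

View pics/zt.png

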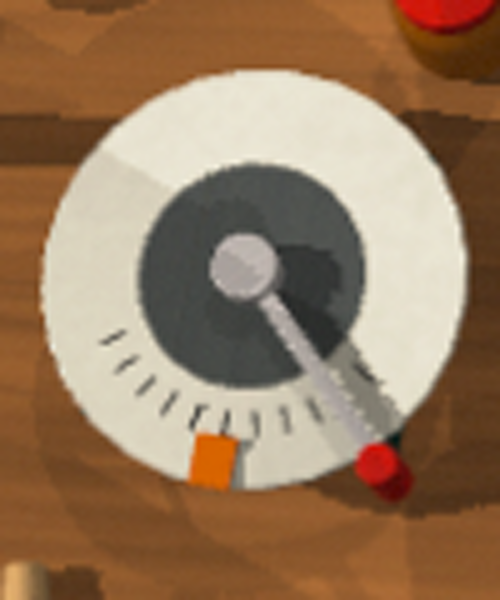

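View pics/zb.png

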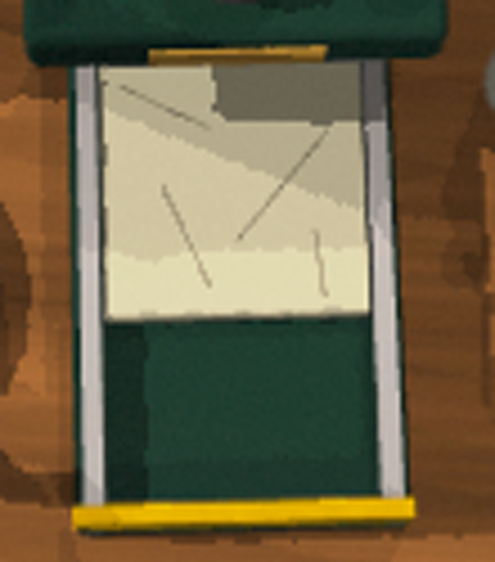

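View pics/zs.png

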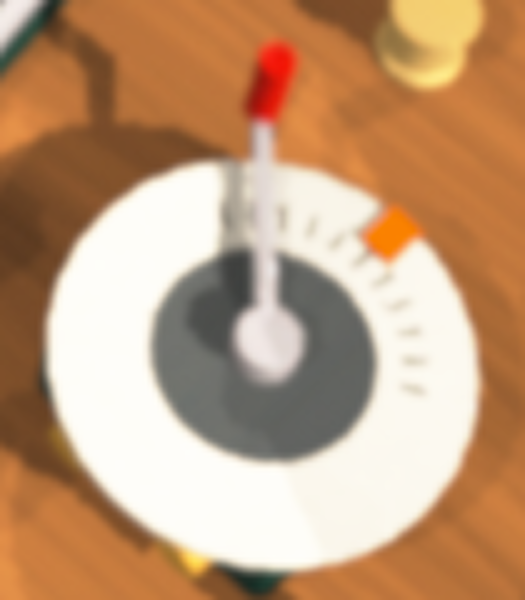

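Run:
```python
from h import *
from scipy.optimize import least_squares
for n in('scene','top'):
    z=np.load(f'pics/{n}0.npz');p=z['p'];d=z['d'];hsv=cv2.cvtColor(p,cv2.COLOR_RGB2HSV)
    H,W=d.shape;v,u=np.mgrid[0:H,0:W];P=pts(n,d,np.c_[u.ravel(),v.ravel()]).reshape(H,W,3)
    # dial by depth: z~.064, near
    m=(abs(P[...,2]-.064)<.012)&(np.hypot(P[...,0]-.56,P[...,1]-.30)<.17)&(hsv[...,1]<70)
    m=cv2.morphologyEx(m.astype('uint8'),cv2.MORPH_CLOSE,np.ones((9,9)))
    c=max(cv2.findContours(m,0,cv2.CHAIN_APPROX_NONE)[0],key=cv2.contourArea).reshape(-1,2)
    Q=ray(n,c,.064)[:,:2]
    r=least_squares(lambda s:np.hypot(*(Q-s[:2]).T)-s[2],[.56,.3,.115],loss='soft_l1',f_scale=.002)
    print(n,'dial',r.x.round(4), 'plate z',np.median(P[...,2][m>0]).round(4))
    c0=r.x[:2]
    fl=((hsv[...,0]>5)&(hsv[...,0]<18)&(hsv[...,1]>190)&(hsv[...,2]>150)&(abs(P[...,0]-.47)<.03)&(abs(P[...,1]-.31)<.03)&(P[...,2]>.055))
    vv,uu=np.where(fl);F=ray(n,np.c_[uu,vv],.068);f=F.mean(0)[:2]
    print('flag',f.round(4),'z',np.median(P[fl][:,2]).round(4),'r',np.hypot(*(f-c0)).round(4),'ang',np.arctan2(*(c0-f)[::-1]),len(uu))
    rd=(((hsv[...,0]<5)|(hsv[...,0]>175))&(hsv[...,1]>170)&(abs(P[...,0]-.46)<.04)&(abs(P[...,1]-.21)<.04)&(P[...,2]>.136))
    vv,uu=np.where(rd);F=ray(n,np.c_[uu,vv],.14);f=F.mean(0)[:2]
    print('handle top',f.round(4),P[rd][:,2].max().round(4),'r',np.hypot(*(f-c0)).round(4),'ang',np.arctan2(*(c0-f)[::-1]))
uv={'top':[(208+.6,178)],'scene':[(398.5,283)]}
for n in uv: print(n,'hub',ray(n,uv[n],.09))
# board / bar in top
t=lambda l:[(280+x/4.5,120+y/4.5) for x,y in l]
print('boardfront',ray('top',t([(107,319),(368,313)]),.043).round(4))
print('bar inner top',ray('top',t([(75,507),(413,501)]),.054).round(4))
z=np.load('pics/top0.npz');print('board depth',pts('top',z['d'],t([(107,310),(368,305),(235,280),(120,200),(350,200)])).round(4))
print('head',pts('top',z['d'],t([(40,30),(235,30),(430,30),(35,55),(430,55)])).round(4))
print('spool',pts('top',z['d'],[(225,275)]))
```

```text
scene dial [0.5714 0.2989 0.1141] plate z 0.0643
flag [0.4666 0.309 ] z 0.0693 r 0.1053 ang -0.09596053234036257 57
handle top [0.4638 0.2114] 0.1449 r 0.1387 ang 0.6827631056038075
top dial [0.5723 0.2992 0.1132] plate z 0.0648
flag [0.4698 0.3096] z 0.0687 r 0.103 ang -0.10116002697716645 85
handle top [0.4622 0.211 ] 0.144 r 0.1411 ang 0.6755739401572554
top hub [[0.57043441 0.29784131 0.09      ]]
scene hub [[0.57367412 0.30156381 0.09      ]]
boardfront [[ 0.5611  0.0482  0.043 ]
 [ 0.5741 -0.1072  0.043 ]]
bar inner top [[ 0.4458  0.0592  0.054 ]
 [ 0.4609 -0.1373  0.054 ]]
board depth [[ 0.5651  0.0483  0.0496]
 [ 0.5799 -0.1073  0.0392]
 [ 0.5893 -0.0267  0.044 ]
 [ 0.6348  0.0451  0.0433]
 [ 0.6435 -0.0935  0.0422]]
head [[ 0.698   0.0922  0.163 ]
 [ 0.7049 -0.0167  0.1621]
 [ 0.711  -0.1258  0.1645]
 [ 0.6897  0.0954  0.1434]
 [ 0.7086 -0.1299  0.129 ]]
spool [[0.32377899 0.23794402 0.05228372]]
```

Request:
arm_command(series=[[-3.5,-3.18,0,0,0,0,1],[-3.5,-3.18,0,0,0,0,1],[-3.5,-3.18,0,0,0,0,1],[-3.5,-3.18,0,0,0,0,1],[-3.5,-3.18,0,0,0,0,1],[-3.5,-3.18,0,0,0,0,1],[-3.5,-3.18,0,0,0,0,1],[-3.5,-3.18,0,0,0,0,1]], squeeze=10)

```text
time: 1.1
eef_pos: [0.3409, -0.1451, 0.1991]
ee_rot: [-0.0, 0.836, -0.549, -0.0]
ft_force: [0.4, -1.3, -0.4]
gripper_width: 0.997
```

Request:
arm_command(series=[[-3.5,-3.18,0,0,0,0,1],[-3.5,-3.18,0,0,0,0,1],[-3.5,-3.18,0,0,0,0,1],[-3.5,-3.18,0,0,0,0,1],[-3.5,-3.18,0,0,0,0,1],[-3.5,-3.18,0,0,0,0,1],[-3.5,-3.18,0,0,0,0,1],[-3.5,-3.18,0,0,0,0,1]])

```text
time: 2.1
eef_pos: [0.463, 0.2131, 0.1989]
ee_rot: [0.0, 0.836, -0.549, -0.0]
ft_force: [0.2, -0.6, 0.2]
gripper_width: 1.0
```

Request:
arm_command(series=[[0,0,0,0,0,-7.75,1],[0,0,0,0,0,-7.75,1],[0,0,0,0,0,0,1],[0,0,0,0,0,0,1]])

```text
time: 2.6
eef_pos: [0.4629, 0.2113, 0.199]
ee_rot: [0.0, 0.902, -0.432, -0.0]
ft_force: [-0.5, -0.2, 0.1]
gripper_width: 0.999
```

```bash
cat >> h.py <<'E'
from scipy.spatial.transform import Rotation as R
def go(tx,ty,yaw):
    s=read_state();w,x,y,z=s['ee_rot'];M=R.from_quat([x,y,z,w]).as_matrix();p=s['eef_pos']
    cy=np.degrees(np.arctan2(M[1,0],M[0,0]))
    print('t',s['time'],'pos',p.round(4),'yaw',cy.round(2),'tilt z',M[:,2].round(3),'F',s['ft_force'].round(2),'q',s['q'].round(2))
    print('tool delta cm',(100*M.T@(np.array([tx,ty,p[2]])-p)).round(2),'tool turn z',round(-(yaw-cy),2))
E
python3 -c "
from h import *
go(.463,.211,-51.1); snap('top','top1'); p,d=snap('scene','scene1')"
```

```text
t 2.6 pos [0.4629 0.2113 0.199 ] yaw -51.24 tilt z [-0. -0. -1.] F [-0.55 -0.19  0.05] q [ 0.2   0.31  1.41 -0.    1.42  1.09]
tool delta cm [ 0.03  0.01 -0.  ] tool turn z -0.14
```

View pics/scene1.png

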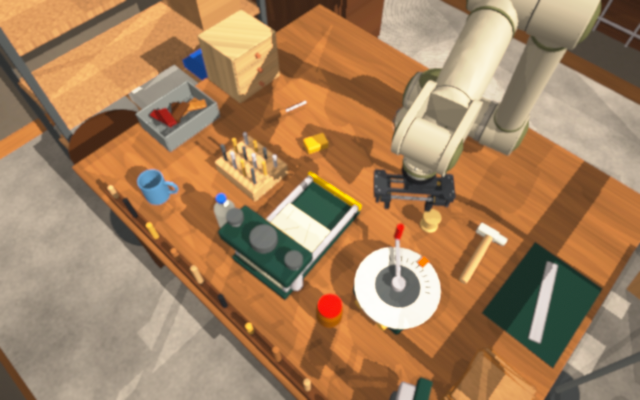

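Request:
arm_command(series=[[0,0,3,0,0,0,1],[0,0,3,0,0,0,1],[0,0,2.5,0,0,0,1],[0,0,1.5,0,0,0,1],[0,0,0.6,0,0,0,1],[0,0,0,0,0,0,1]])

```text
time: 3.45
eef_pos: [0.463, 0.2114, 0.0933]
ee_rot: [0.0, 0.902, -0.431, -0.0]
ft_force: [-0.6, -0.0, 0.4]
gripper_width: 0.995
```

```bash
python3 -c "
from h import *
go(.463,.211,-51.1); p,d=snap('scene','scene2')
cv2.imwrite('pics/z2.png',cv2.resize(p[150:330,330:470,::-1],None,fx=3.3,fy=3.3,interpolation=cv2.INTER_CUBIC))"
```

```text
t 3.45 pos [0.463  0.2114 0.0933] yaw -51.11 tilt z [-0. -0. -1.] F [-0.59 -0.03  0.4 ] q [ 0.2   0.42  1.58 -0.    1.15  1.09]
tool delta cm [0.03 0.02 0.  ] tool turn z -0.01
```

View pics/z2.png

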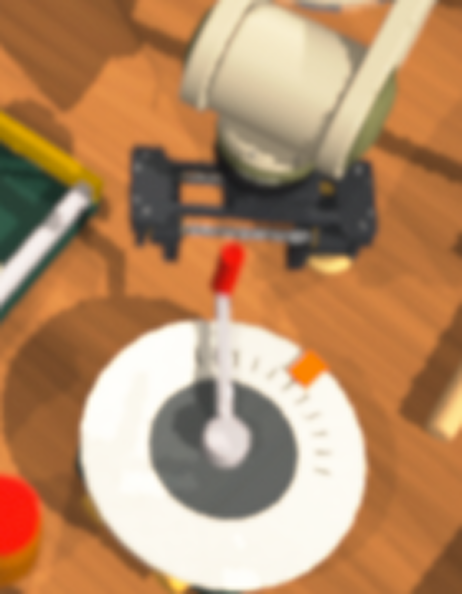

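```bash
cat >> h.py <<'E'
def proj(n,P):
    m=camera_model(n);K=np.array(m['camera_matrix']);D=np.array(m['distortion']);T=np.array(m['cam_to_world'])
    c=(np.array(P,float).reshape(-1,3)-T[:3,3])@T[:3,:3]
    return cv2.projectPoints(c*[1,-1,-1],np.zeros(3),np.zeros(3),K,D)[0].reshape(-1,2)
E
python3 -c "
from h import *
t=np.array([.628,-.778,0]);c=np.array([.463,.2114,.0933])
q=proj('scene',[c,c+.05*t,c-.05*t,c+[0,0,.047],c+.05*t+[0,0,.064],c-.05*t+[0,0,.064]])
print(((q-[330,150])*3.3).round(0))
d=np.load('pics/scene2.npz')['d']
for u,v in [(172,245),(300,258),(235,238),(232,255),(225,285)]: print(u,v,pts('scene',d,[(330+u/3.3,150+v/3.3)]).round(3))
"
```

```text
[[222. 279.]
 [163. 275.]
 [282. 283.]
 [231. 252.]
 [172. 237.]
 [296. 245.]]
172 245 [[0.524 0.189 0.203]]
300 258 [[0.438 0.259 0.155]]
235 238 [[ 0.37   0.173 -0.004]]
232 255 [[0.463 0.213 0.136]]
225 285 [[0.469 0.218 0.099]]
```

Request:
arm_command(series=[[0,0,0,0,0,0,0.6],[0,0,0,0,0,0,0.35],[0,0,0,0,0,0,0.15],[0,0,0,0,0,0,0.15],[0,0,0,0,0,0,0.15],[0,0,0,0,0,0,0.15]], squeeze=12)

```text
time: 4.25
eef_pos: [0.4629, 0.2114, 0.0931]
ee_rot: [0.0, 0.902, -0.431, -0.0]
ft_force: [-0.7, -0.0, -0.7]
gripper_width: 0.339
```

```bash
python3 -c "
from h import *
go(.463,.211,-51.1); p,d=snap('scene','scene3')
cv2.imwrite('pics/z3.png',cv2.resize(p[150:330,330:470,::-1],None,fx=3.3,fy=3.3,interpolation=cv2.INTER_CUBIC))
print(read_state()['gripper_width'])
# arc plan: constant row; pivot, 10 rows x -4.45deg
piv=np.array([.572,.299]);
th=.679
"
```

```text
t 4.25 pos [0.4629 0.2114 0.0931] yaw -51.08 tilt z [-0. -0. -1.] F [-0.71 -0.03 -0.74] q [ 0.2   0.42  1.58 -0.    1.15  1.09]
tool delta cm [0.04 0.02 0.  ] tool turn z 0.02
0.296809342092869
```

View pics/z3.png

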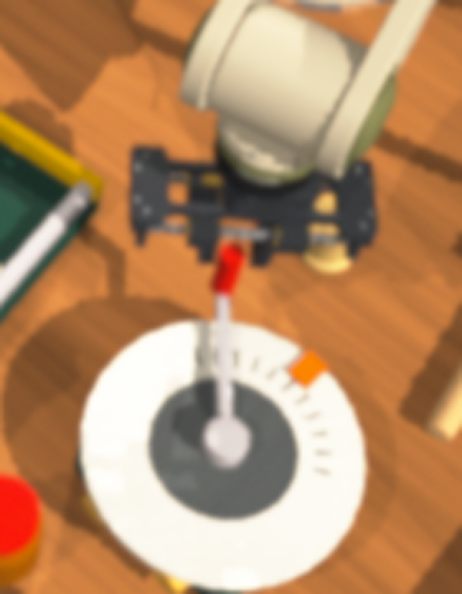

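Request:
arm_command(series=[[0,0,0,0,0,0,0.15],[0,0,0,0,0,0,0.15],[0,0,0,0,0,0,0.15]])

```text
time: 4.68
eef_pos: [0.4628, 0.2115, 0.0931]
ee_rot: [0.0, 0.902, -0.431, -0.0]
ft_force: [0.1, 0.1, 1.0]
gripper_width: 0.241
```

```bash
python3 -c "
from h import *
go(.463,.211,-51.1); p,d=snap('scene','scene4')
cv2.imwrite('pics/z4.png',cv2.resize(p[205:255,370:430,::-1],None,fx=10,fy=10,interpolation=cv2.INTER_CUBIC))
print(read_state()['gripper_width'])
for v in range(222,244,2): print(v,[tuple(pts('scene',d,[(u,v)])[0].round(3)) for u in (390,393,396,399,402,405,408)])
"
```

```text
t 4.675 pos [0.4628 0.2115 0.0931] yaw -51.08 tilt z [-0.  0. -1.] F [0.08 0.07 0.96] q [0.2  0.42 1.58 0.   1.15 1.09]
tool delta cm [ 0.05  0.02 -0.  ] tool turn z 0.02
0.2400724450259315
222 [(np.float64(0.512), np.float64(0.202), np.float64(0.215)), (np.float64(0.507), np.float64(0.208), np.float64(0.215)), (np.float64(0.502), np.float64(0.214), np.float64(0.217)), (np.float64(0.376), np.float64(0.168), np.float64(-0.0)), (np.float64(0.371), np.float64(0.176), np.float64(0.003)), (np.float64(0.451), np.float64(0.216), np.float64(0.154)), (np.float64(0.46), np.float64(0.228), np.float64(0.18))]
224 [(np.float64(0.51), np.float64(0.203), np.float64(0.203)), (np.float64(0.508), np.float64(0.21), np.float64(0.208)), (np.float64(0.501), np.float64(0.215), np.float64(0.207)), (np.float64(0.46), np.float64(0.205), np.float64(0.141)), (np.float64(0.455), np.float64(0.211), np.float64(0.142)), (np.float64(0.458), np.float64(0.221), np.float64(0.158)), (np.float64(0.46), np.float64(0.229), np.float64(0.17))]
226 [(np.float64(0.407), np.float64(0.157), np.float64(0.001)), (np.float64(0.482)
[... 2965 characters left out ...]
0.474), np.float64(0.217), np.float64(0.083)), (np.float64(0.424), np.float64(0.206), np.float64(-0.003)), (np.float64(0.422), np.float64(0.214), np.float64(0.005)), (np.float64(0.414), np.float64(0.22), np.float64(0.003)), (np.float64(0.405), np.float64(0.225), np.float64(-0.003))]
242 [(np.float64(0.452), np.float64(0.192), np.float64(0.005)), (np.float64(0.444), np.float64(0.198), np.float64(0.002)), (np.float64(0.48), np.float64(0.221), np.float64(0.084)), (np.float64(0.434), np.float64(0.211), np.float64(0.006)), (np.float64(0.423), np.float64(0.216), np.float64(-0.003)), (np.float64(0.419), np.float64(0.224), np.float64(0.002)), (np.float64(0.413), np.float64(0.23), np.float64(0.001))]
```

View pics/z4.png

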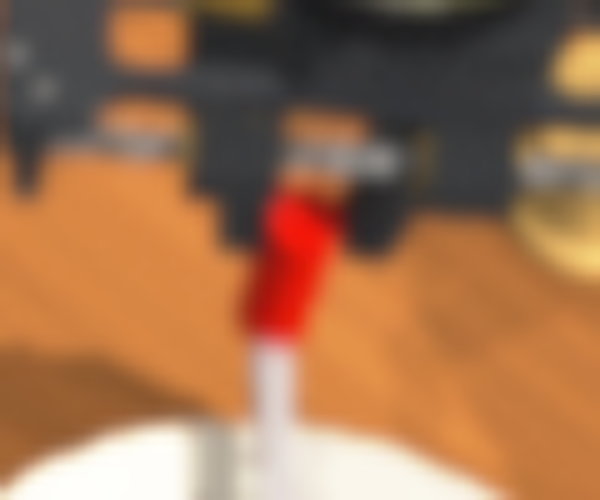

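Request:
arm_command(series=[[-1.09,-0.04,0,0,0,4.45,0.15],[-1.09,-0.04,0,0,0,4.45,0.15],[-1.09,-0.04,0,0,0,4.45,0.15],[-1.09,-0.04,0,0,0,4.45,0.15],[0,0,0,0,0,0,0.15]])

```text
time: 5.35
eef_pos: [0.4407, 0.2495, 0.0931]
ee_rot: [-0.0, 0.825, -0.565, -0.0]
ft_force: [-1.5, 0.7, 1.3]
gripper_width: 0.241
```

```bash
python3 -c "
from h import *
go(.4327,.3127,-95.6); s=read_state()
print(s['gripper_width'],np.hypot(*(s['eef_pos'][:2]-[.572,.299])),np.arctan2(*( [.572,.299]-s['eef_pos'][:2])[::-1]),s['moment'])
p,d=snap('scene','scene5')
cv2.imwrite('pics/z5.png',cv2.resize(p[180:320,340:460,::-1],None,fx=4,fy=4,interpolation=cv2.INTER_CUBIC))
"
```

```text
t 5.35 pos [0.4407 0.2495 0.0931] yaw -68.8 tilt z [-0.  0. -1.] F [-1.49  0.75  1.3 ] q [0.28 0.41 1.58 0.   1.14 1.48]
tool delta cm [-6.19 -1.54  0.  ] tool turn z 26.8
0.24064013710711626 0.14033012704201053 0.3608736494471376 [ 0.24353834  0.28367862 -0.06170864]
```

View pics/z5.png

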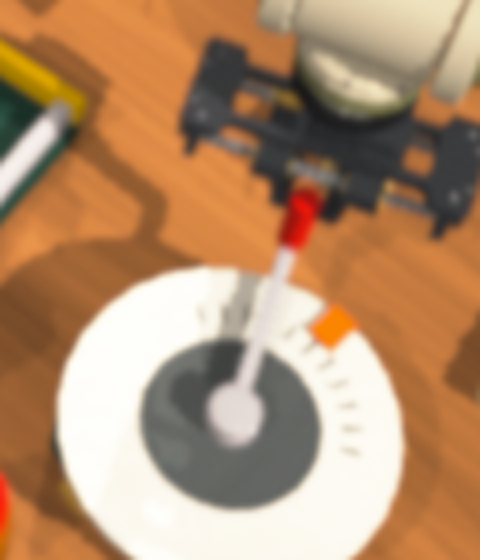

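Request:
arm_command(series=[[-1.07,-0.04,0,0,0,4.4,0.15],[-1.07,-0.04,0,0,0,4.4,0.15],[-1.07,-0.04,0,0,0,4.4,0.15],[-1.07,-0.04,0,0,0,4.4,0.15],[-1.07,-0.04,0,0,0,4.4,0.15],[-1.07,-0.04,0,0,0,4.4,0.15],[0,0,0,0,0,0,0.15],[0,0,0,0,0,0,0.15]])

```text
time: 6.4
eef_pos: [0.4319, 0.312, 0.0931]
ee_rot: [-0.0, -0.675, 0.738, 0.0]
ft_force: [-3.8, 2.2, 1.3]
gripper_width: 0.241
```

```bash
python3 -c "
from h import *
go(.4327,.3127,-95.6); s=read_state()
print(s['gripper_width'],np.hypot(*(s['eef_pos'][:2]-[.572,.299])),np.arctan2(*( [.572,.299]-s['eef_pos'][:2])[::-1]),s['moment'])
p,d=snap('scene','scene6')
cv2.imwrite('pics/z6.png',cv2.resize(p[210:320,350:450,::-1],None,fx=5,fy=5,interpolation=cv2.INTER_CUBIC))
p,d=snap('top','top6')
cv2.imwrite('pics/zt6.png',cv2.resize(p[125:245,160:260,::-1],None,fx=5,fy=5,interpolation=cv2.INTER_CUBIC))
"
```

```text
t 6.4 pos [0.4319 0.312  0.0931] yaw -95.17 tilt z [-0.001  0.    -1.   ] F [-3.81  2.23  1.28] q [0.4  0.45 1.51 0.   1.18 2.06]
tool delta cm [-0.08 -0.07 -0.  ] tool turn z 0.43
0.24064948632267438 0.1407070812183516 -0.09234618241670665 [ 0.39259519  0.6905894  -0.03588929]
```

View pics/z6.png

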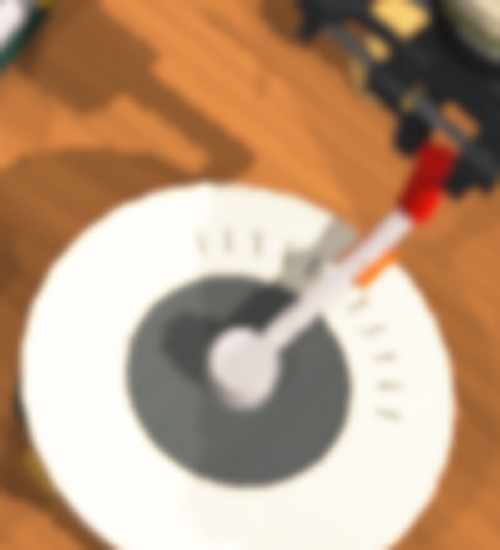

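View pics/zt6.png

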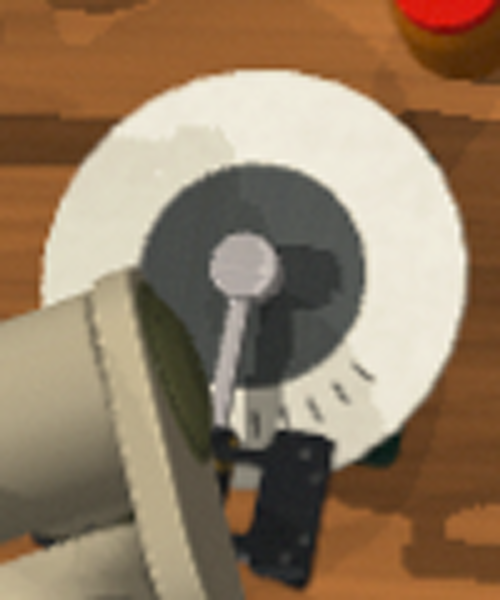

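Request:
arm_command(series=[[0,0,0,0,0,0,0.35],[0,0,0,0,0,0,0.7],[0,0,0,0,0,0,1],[0,0,0,0,0,0,1]])

```text
time: 7.0
eef_pos: [0.4324, 0.312, 0.0932]
ee_rot: [0.0, -0.674, 0.739, -0.0]
ft_force: [0.4, -0.6, -0.1]
gripper_width: 0.667
```

Request:
arm_command(series=[[0,0,-2,0,0,0,1],[0,0,-4,0,0,0,1],[0,0,-4,0,0,0,1],[0,4,-2,0,0,0,1],[5,4,0,0,0,0,1],[5,2,0,0,0,0,1],[5,0,0,0,0,0,1],[5,0,0,0,0,0,1]])

```text
time: 8.0
eef_pos: [0.3148, 0.122, 0.2134]
ee_rot: [0.0, -0.674, 0.739, -0.0]
ft_force: [1.6, -0.3, 0.2]
gripper_width: 1.002
```

```bash
python3 -c "
from h import *
go(.4327,.3127,-95.6)
p,d=snap('scene','scene7')
cv2.imwrite('pics/z7.png',cv2.resize(p[210:320,350:450,::-1],None,fx=5,fy=5,interpolation=cv2.INTER_CUBIC))
p,d=snap('top','top7')
cv2.imwrite('pics/zt7.png',cv2.resize(p[125:245,160:260,::-1],None,fx=5,fy=5,interpolation=cv2.INTER_CUBIC))
"
```

```text
t 8.0 pos [0.3148 0.122  0.2134] yaw -95.21 tilt z [ 0.001 -0.    -1.   ] F [ 1.61 -0.3   0.21] q [ 0.01 -0.02  1.77 -0.    1.39  1.68]
tool delta cm [-2.006e+01 -1.001e+01  1.000e-02] tool turn z 0.39
```

View pics/z7.png

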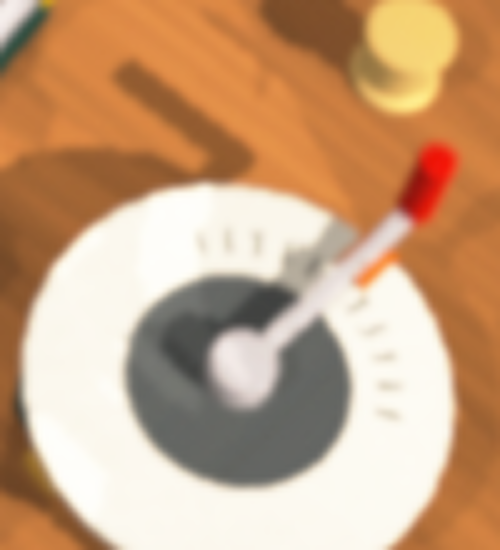

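View pics/zt7.png

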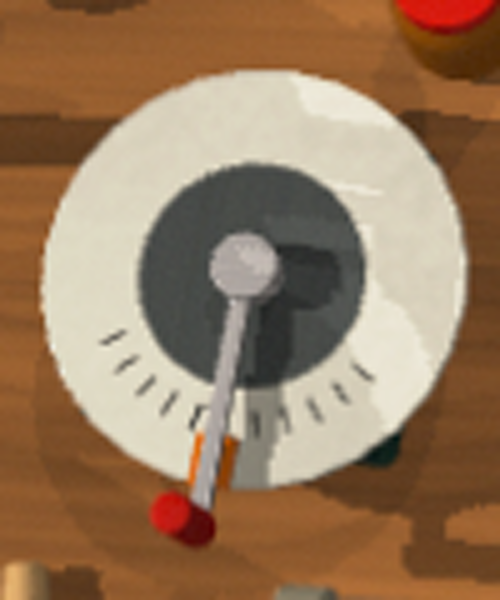

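```bash
cat > meas.py <<'E'
from h import *
import sys
def run(tag):
  for n in('scene','top'):
    z=np.load(f'pics/{n}{tag}.npz');p=z['p'];d=z['d'];hsv=cv2.cvtColor(p,cv2.COLOR_RGB2HSV)
    H,W=d.shape;v,u=np.mgrid[0:H,0:W];P=pts(n,d,np.c_[u.ravel(),v.ravel()]).reshape(H,W,3)
    c=np.array([.5718,.299])
    rd=(((hsv[...,0]<5)|(hsv[...,0]>175))&(hsv[...,1]>150)&(np.hypot(P[...,0]-.433,P[...,1]-.31)<.04)&(P[...,2]>.136))
    vv,uu=np.where(rd);f=ray(n,np.c_[uu,vv],.14).mean(0)[:2]
    print(n,'handle',f.round(4),'r',np.hypot(*(f-c)).round(4),'ang',np.arctan2(*(c-f)[::-1]).round(4))
    # arm cross profile: sample on plane z=.082 at radius r, find bright-gray centroid
    img=p.astype(float)
    for r in (.05,.065,.08,.09,.095,.1,.105,.11):
        a=np.linspace(-.35,.25,241)
        X=np.c_[c[0]-r*np.cos(a),c[1]-r*np.sin(a),np.full(len(a),.082)]
        q=proj(n,X).astype(np.float32)
        s=np.array([cv2.remap(p,q[None,:,0],q[None,:,1],cv2.INTER_CUBIC)[0]]).squeeze().astype(float)
        hs=cv2.cvtColor(s[None].astype('uint8'),cv2.COLOR_RGB2HSV)[0]
        # arm: low sat
        if r<=.05: m=hs[:,2]>125
        else: m=(s[:,2]>s[:,0]*.93)
        X2=X.copy();X2[:,2]=.068;q2=proj(n,X2).astype(np.float32)
        s2=cv2.remap(p,q2[None,:,0],q2[None,:,1],cv2.INTER_CUBIC)[0].astype(float)
        o=(s2[:,0]-s2[:,2]>70)
        print(' r',r,'arm',a[m].min().round(3) if m.any() else None,a[m].max().round(3) if m.any() else None,'mean',a[m].mean().round(3) if m.any() else None, '| flag68', (a[o].min().round(3),a[o].max().round(3)) if o.any() else None)
run(sys.argv[1])
E
echo before; python3 meas.py 0 | grep flag; echo after; python3 meas.py 7
```

```text
before
after
scene handle [0.4332 0.3125] r 0.1393 ang -0.0971
 r 0.05 arm -0.288 0.045 mean -0.121 | flag68 None
 r 0.065 arm -0.35 -0.065 mean -0.207 | flag68 None
 r 0.08 arm -0.132 -0.065 mean -0.099 | flag68 None
 r 0.09 arm -0.35 0.25 mean -0.075 | flag68 (np.float64(-0.222), np.float64(-0.135))
 r 0.095 arm -0.35 0.25 mean -0.099 | flag68 (np.float64(-0.225), np.float64(-0.12))
 r 0.1 arm -0.35 0.25 mean -0.146 | flag68 (np.float64(-0.215), np.float64(-0.117))
 r 0.105 arm -0.35 -0.31 mean -0.33 | flag68 (np.float64(-0.207), np.float64(-0.122))
 r 0.11 arm None None mean None | flag68 (np.float64(-0.202), np.float64(0.005))
top handle [0.4312 0.3103] r 0.1411 ang -0.08
 r 0.05 arm -0.192 -0.007 mean -0.1 | flag68 None
 r 0.065 arm -0.127 -0.107 mean -0.119 | flag68 None
 r 0.08 arm None None mean None | flag68 None
 r 0.09 arm -0.127 -0.047 mean -0.095 | flag68 (np.float64(-0.238), np.float64(0.015))
 r 0.095 arm -0.217 -0.062 mean -0.108 | flag68 (np.float64(-0.23), np.float64(0.013))
 r 0.1 arm -0.1 -0.055 mean -0.077 | flag68 (np.float64(-0.222), np.float64(0.008))
 r 0.105
[... 359 characters left out ...]
).mean(0)[:2]
                         ~~~^^^^^^^^^^^^^^^^^^^^
  File "h.py", line 15, in ray
    q=cv2.undistortPoints(uv.reshape(-1,1,2),K,D).reshape(-1,2)
      ~~~~~~~~~~~~~~~~~~~^^^^^^^^^^^^^^^^^^^^^^^^
cv2.error: OpenCV(4.12.0) /io/opencv/modules/calib3d/src/undistort.dispatch.cpp:347: error: (-215:Assertion failed) CV_IS_MAT(_src) && CV_IS_MAT(_dst) && (_src->rows == 1 || _src->cols == 1) && (_dst->rows == 1 || _dst->cols == 1) && _src->cols + _src->rows - 1 == _dst->rows + _dst->cols - 1 && (CV_MAT_TYPE(_src->type) == CV_32FC2 || CV_MAT_TYPE(_src->type) == CV_64FC2) && (CV_MAT_TYPE(_dst->type) == CV_32FC2 || CV_MAT_TYPE(_dst->type) == CV_64FC2) in function 'cvUndistortPointsInternal'
```

```bash
cat > pol.py <<'E'
from h import *
import sys
c=np.array([.5718,.299]);tag=sys.argv[1]
a=np.linspace(-.35,.15,401);rs=np.linspace(.04,.13,181)
def pol(n,t,zz):
    p=np.load(f'pics/{n}{t}.npz')['p']
    A,Rr=np.meshgrid(a,rs);X=np.c_[(c[0]-Rr*np.cos(A)).ravel(),(c[1]-Rr*np.sin(A)).ravel(),np.full(A.size,zz)]
    q=proj(n,X).astype(np.float32).reshape(len(rs),len(a),2)
    return cv2.remap(p,q[...,0],q[...,1],cv2.INTER_CUBIC)
rows=[]
for n in('scene','top'):
    F=pol(n,'0',.068).astype(float); o=(F[...,0]-F[...,2]>90)
    sel=(rs>.094)&(rs<.11)
    w=[(a[x].min(),a[x].max()) for x in o[sel] if x.any()]
    w=np.median(np.array(w),0);print(n,'flag before',w.round(3),'centre',w.mean().round(4))
    # arm edges: gradient of blue over the orange in after-image on z=.082
    G=pol(n,tag,.082).astype(float)
    for lo,hi in((.055,.075),(.092,.113)):
        s=G[(rs>lo)&(rs<hi)].mean(0)
        f=cv2.GaussianBlur(s,(1,1),0)
        val=s[:,2]
        g=np.gradient(cv2.GaussianBlur(val.reshape(1,-1),(9,1),2).ravel())
        win=(a>-.22)&(a<.05)
        i=np.argmax(np.where(win,g,-9));j=np.argmin(np.where(win,g,9))
        print(n,lo,hi,'rise',a[i].round(3),'fall',a[j].round(3),'mid',(a[i]+a[j])/2)
    rows.append(np.vstack([pol(n,'0',.068),pol(n,tag,.082)]))
cv2.imwrite(f'pics/pol{tag}.png',np.hstack(rows)[:,:,::-1])
E
python3 pol.py 7
```

```text
scene flag before [-0.207  0.024] centre -0.0919
scene 0.055 0.075 rise -0.181 fall 0.015 mid -0.08312499999999998
scene 0.092 0.113 rise -0.165 fall -0.22 mid -0.19249999999999998
top flag before [-0.219  0.01 ] centre -0.1044
top 0.055 0.075 rise 0.023 fall -0.024 mid -0.0006249999999999867
top 0.092 0.113 rise -0.142 fall -0.18 mid -0.16124999999999995
```

View pics/pol7.png

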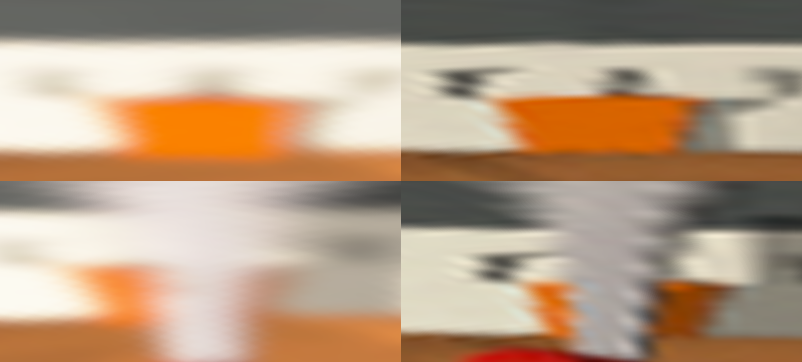

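```bash
cat > ov.py <<'E'
from h import *
import sys
tag=sys.argv[1]; c=np.array([.5718,.299])
def box(fl,z,hr,ht,r):
    u=np.array([-np.cos(fl),-np.sin(fl)]);t=np.array([-u[1],u[0]])
    return [np.r_[c+u*(r+i*hr)+t*j*ht,z] for i,j in((1,1),(1,-1),(-1,-1),(-1,1))]
out=[]
for n,x0,y0,s,w,h in(('top',190,205,14,28,28),('scene',406,245,14,28,28)):
  for t,boxes in(('0',[(-.098,.068,.014,.011,.102)]),(tag,[(-.098,.068,.014,.011,.102),(-.098,.082,.035,.005,.09)])):
    p=np.load(f'pics/{n}{t}.npz')['p'][y0:y0+h,x0:x0+w,::-1]
    im=cv2.resize(p,None,fx=s,fy=s,interpolation=cv2.INTER_NEAREST)
    for k,b in enumerate(boxes):
        q=(proj(n,box(*b))-[x0,y0]+.5)*s
        cv2.polylines(im,[q.round().astype(int)],True,((255,0,0),(0,255,0))[k],1)
    out.append(im)
im=np.vstack([np.hstack(out[:2]),np.hstack(out[2:])])
cv2.imwrite(f'pics/ov{tag}.png',cv2.resize(im,(600,600)))
E
python3 ov.py 7
```

```text
(no output)
```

View pics/ov7.png

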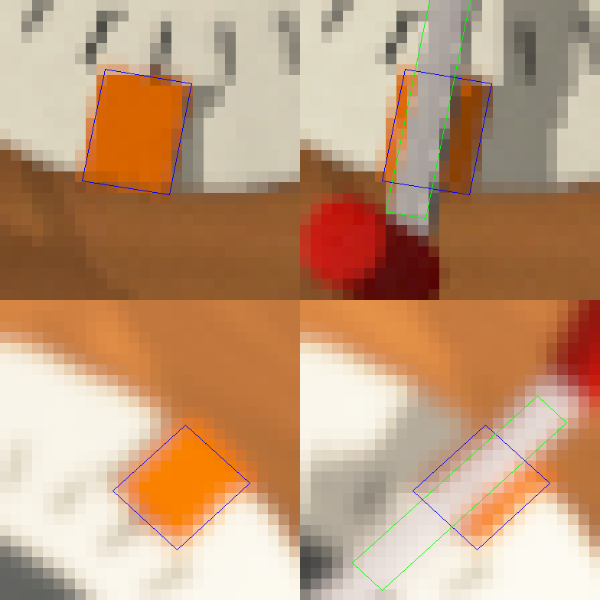

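Overlay: the flag fits −0.098 rad in both views. The arm sits about 1–2 mm to the −y side in the top view and is about centred in the scene view. I'll re-grip for a nudge of about 1 mm towards +y.

Request:
arm_command(series=[[-5,0,0,0,0,0,1],[-5,0,0,0,0,0,1],[-5,-2,0,0,0,0,1],[-5.12,-4,0,0,0,0,1],[0,-4,2,0,0,0,1],[0,0,4,0,0,0,1],[0,0,4,0,0,0,1],[0,0,2,0,0,0,1]])

```text
time: 9.1
eef_pos: [0.4306, 0.3133, 0.0909]
ee_rot: [-0.001, -0.674, 0.739, 0.001]
ft_force: [0.0, 0.2, 0.3]
gripper_width: 1.0
```

Request:
arm_command(series=[[0,0,0,0,0,0,0.5],[0,0,0,0,0,0,0.2],[0,0,0,0,0,0,0.15],[0,0,0,0,0,0,0.15],[0,0,0,0,0,0,0.15],[0,0,0,0,0,0,0.15],[0,0,0,0,0,0,0.15],[0,0,0,0,0,0,0.15]], squeeze=20)

```text
time: 10.1
eef_pos: [0.4317, 0.3125, 0.0932]
ee_rot: [-0.0, -0.674, 0.739, -0.0]
ft_force: [-0.1, -0.4, 1.0]
gripper_width: 0.237
```

```bash
python3 -c "
from h import *
go(.4325,.3132,-95.6); s=read_state(); print(s['gripper_width'])
"
```

```text
t 10.1 pos [0.4317 0.3125 0.0932] yaw -95.28 tilt z [-0. -0. -1.] F [-0.05 -0.38  0.98] q [ 0.4   0.45  1.51 -0.    1.18  2.07]
tool delta cm [-0.08 -0.08 -0.  ] tool turn z 0.32
0.23668273224661937
```

Move 0.8 mm more, then release and retreat.

Request:
arm_command(series=[[-0.09,0,0,0,0,0,0.15],[0,0,0,0,0,0,0.15],[0,0,0,0,0,0,0.35],[0,0,0,0,0,0,0.7],[0,0,0,0,0,0,1],[0,0,0,0,0,0,1]])

```text
time: 10.85
eef_pos: [0.4318, 0.3136, 0.0931]
ee_rot: [0.0, -0.674, 0.739, 0.0]
ft_force: [-0.4, -0.4, 0.1]
gripper_width: 0.665
```

Request:
arm_command(series=[[0,0,-2,0,0,0,1],[0,0,-4,0,0,0,1],[0,0,-4,0,0,0,1],[0,4,-2,0,0,0,1],[5,4,0,0,0,0,1],[5,2,0,0,0,0,1],[5,0,0,0,0,0,1],[5,0,0,0,0,0,1]])

```text
time: 11.85
eef_pos: [0.3143, 0.1235, 0.2134]
ee_rot: [0.0, -0.674, 0.739, -0.0]
ft_force: [-0.4, -0.6, -0.8]
gripper_width: 0.998
```

```bash
python3 -c "
from h import *
snap('scene','scene8');snap('top','top8')"; python3 ov.py 8; python3 meas.py 8|grep handle; python3 -c "
from h import *
go(.60,-.028,-85.4)"
```

```text
scene handle [0.4339 0.3142] r 0.1387 ang -0.1098
top handle [0.4314 0.3118] r 0.141 ang -0.091
t 11.95 pos [0.3147 0.1217 0.2134] yaw -95.6 tilt z [ 0.001 -0.001 -1.   ] F [-0.68  1.27  0.29] q [ 0.01 -0.02  1.77 -0.    1.39  1.68]
tool delta cm [ 12.11 -29.86   0.03] tool turn z -10.2
```

View pics/ov8.png

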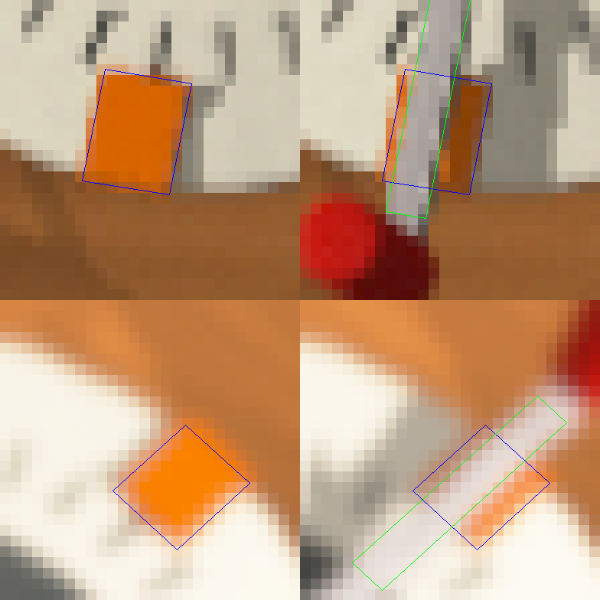

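Lever mean is −0.100 rad against −0.098 for the flag. Next, the board: move above it, closing the fingers on the way.

Request:
arm_command(series=[[1.5,-3.7,0,0,0,0,0.5],[1.5,-3.7,0,0,0,0,0],[1.5,-3.7,0,0,0,0,0],[1.5,-3.7,0,0,0,0,0],[1.5,-3.7,0,0,0,0,0],[1.5,-3.7,0,0,0,0,0],[1.5,-3.7,0,0,0,0,0],[1.5,-3.8,0,0,0,0,0]])

```text
time: 12.95
eef_pos: [0.601, -0.0216, 0.2129]
ee_rot: [0.0, -0.674, 0.739, 0.0]
ft_force: [0.2, -0.3, 0.5]
gripper_width: 0.121
```

Request:
arm_command(series=[[0,0,0,0,0,-10.2,0],[0,0,3,0,0,0,0],[0,0,3,0,0,0,0],[0,0,3,0,0,0,0],[0,0,0,0,0,0,0],[0,0,0,0,0,0,0]])

```text
time: 13.7
eef_pos: [0.6004, -0.0217, 0.1243]
ee_rot: [-0.001, 0.737, -0.676, 0.001]
ft_force: [0.4, -0.1, 0.9]
gripper_width: 0.005
```

```bash
python3 -c "
from h import *
go(.598,-.027,-85.4);print(read_state()['gripper_width'])
p,d=snap('scene','scene9')
cv2.imwrite('pics/z9.png',cv2.resize(p[130:310,210:370,::-1],None,fx=3.3,fy=3.3,interpolation=cv2.INTER_CUBIC))"
```

```text
t 13.7 pos [ 0.6004 -0.0217  0.1243] yaw -85.05 tilt z [ 0.002 -0.    -1.   ] F [ 0.42 -0.14  0.86] q [-0.23  0.53  1.27  0.    1.34  1.25]
tool delta cm [ 0.51  0.28 -0.  ] tool turn z 0.35
0.004916333795557448
```

View pics/z9.png

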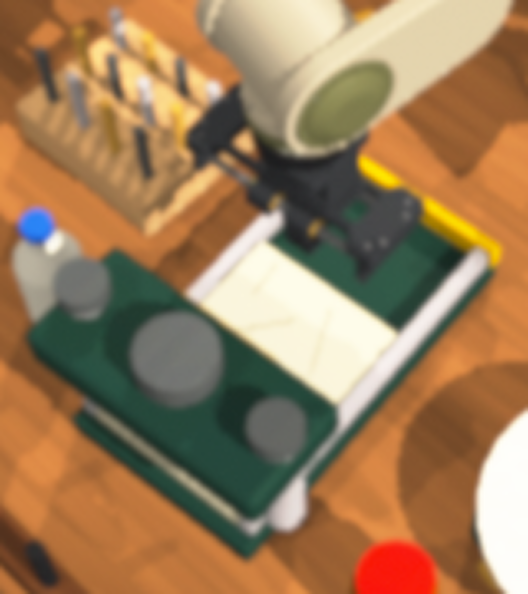

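```bash
python3 -c "
from h import *
d=np.load('pics/top0.npz')['d'];v,u=np.mgrid[160:240,385:480]
P=pts('top',d,np.c_[u.ravel(),v.ravel()]);P=P[P[:,2]>.03];print(P.min(0),P.max(0))
m=P[:,2]>.07;print(P[m].min(0),P[m].max(0))
d=np.load('pics/scene0.npz')['d'];v,u=np.mgrid[125:200,205:295]
P=pts('scene',d,np.c_[u.ravel(),v.ravel()]);P=P[(P[:,2]>.04)];print(P.min(0),P[P[:,0]<1].max(0))
d=np.load('pics/scene9.npz')['d'];v,u=np.mgrid[130:240,260:345]
P=pts('scene',d,np.c_[u.ravel(),v.ravel()]);
m=(abs(P[:,0]-.6)<.06)&(P[:,2]>.1)&(P[:,2]<.3);Q=P[m];print(Q.min(0),Q[:,1].max());
for lo in np.arange(.1,.3,.02):
  s=Q[(Q[:,2]>lo)&(Q[:,2]<lo+.02)]
  if len(s): print(lo.round(2),len(s),s.min(0).round(3),s.max(0).round(3))
"
```

```text
[ 0.26672702 -0.38656409  0.03043137] [0.63318493 0.00144505 1.39784107]
[ 0.26672702 -0.36836423  0.07005514] [0.6082474  0.00144505 1.39784107]
[ 0.47935195 -0.39219538  0.04005561] [ 0.74693984 -0.11158722  0.15580847]
[ 0.54790861 -0.23708244  0.10328449] 0.07349259349502629
0.1 17 [ 0.548 -0.237  0.103] [ 0.56  -0.226  0.115]
0.16 28 [ 0.593 -0.033  0.163] [ 0.612 -0.007  0.18 ]
0.18 16 [ 0.598 -0.038  0.18 ] [ 0.612 -0.005  0.199]
0.2 2 [ 0.605 -0.036  0.206] [ 0.611 -0.031  0.218]
0.22 79 [ 0.561 -0.106  0.222] [0.641 0.065 0.24 ]
0.24 307 [ 0.558 -0.113  0.24 ] [0.642 0.071 0.26 ]
0.26 849 [ 0.557 -0.118  0.26 ] [0.643 0.073 0.28 ]
0.28 77 [ 0.578 -0.037  0.28 ] [0.624 0.019 0.299]
```

Request:
arm_command(series=[[0.3,0.2,3,0,0,0,0],[0,0,2.5,0,0,0,0],[0,0,1.4,0,0,0,0],[0,0,0.2,0,0,0,0],[0,0,0.2,0,0,0,0],[0,0,0,0,0,0,0]])

```text
time: 14.5
eef_pos: [0.5982, -0.0254, 0.0509]
ee_rot: [-0.0, 0.737, -0.676, 0.001]
ft_force: [-0.3, 0.2, 0.3]
gripper_width: 0.006
```

Request:
arm_command(series=[[0,0,0.2,0,0,0,0],[0,0,0.1,0,0,0,0],[0,0,0,0,0,0,0]])

```text
time: 14.88
eef_pos: [0.5978, -0.0253, 0.0471]
ee_rot: [0.0, 0.737, -0.676, -0.0]
ft_force: [1.2, -0.7, 0.4]
gripper_width: 0.005
```

```bash
python3 -c "
from h import *
go(.598,-.027,-85.4);print(read_state()['gripper_width'])
p,d=snap('scene','scene10')
cv2.imwrite('pics/z10.png',cv2.resize(p[130:310,210:370,::-1],None,fx=3.3,fy=3.3,interpolation=cv2.INTER_CUBIC))"
```

```text
t 14.875 pos [ 0.5978 -0.0253  0.0471] yaw -85.08 tilt z [-0.  0. -1.] F [ 1.15 -0.67  0.35] q [-0.24  0.61  1.37 -0.    1.16  1.24]
tool delta cm [ 0.17 -0.01 -0.  ] tool turn z 0.32
0.004660679959437616
```

View pics/z10.png

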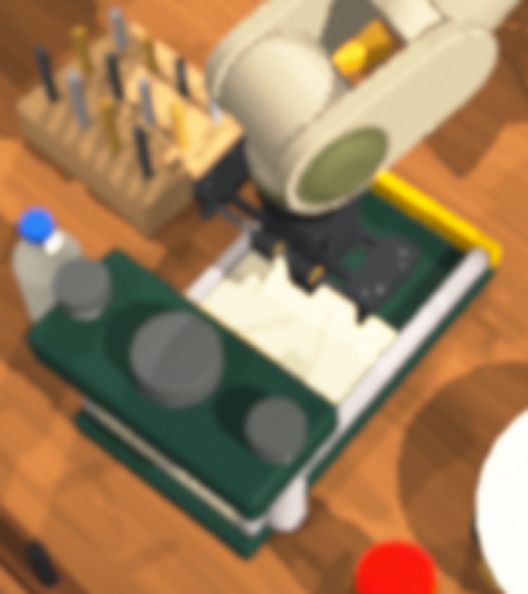

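Request:
arm_command(series=[[0,0,0.2,0,0,0,0],[0,0,0.15,0,0,0,0],[0,0,0,0,0,0,0]])

```text
time: 15.3
eef_pos: [0.5977, -0.0253, 0.0435]
ee_rot: [0.0, 0.737, -0.676, -0.0]
ft_force: [0.6, -0.5, 0.6]
gripper_width: 0.001
```

Request:
arm_command(series=[[0,0,0.15,0,0,0,0],[0,0,0,0,0,0,0]])

```text
time: 15.55
eef_pos: [0.5978, -0.0253, 0.042]
ee_rot: [0.0, 0.737, -0.676, -0.0]
ft_force: [-0.6, 0.0, -1.5]
gripper_width: 0.007
```

Request:
arm_command(series=[[0,0,0.2,0,0,0,0],[0,0,0.2,0,0,0,0],[0,0,0,0,0,0,0]])

```text
time: 15.92
eef_pos: [0.5977, -0.0253, 0.0379]
ee_rot: [0.0, 0.737, -0.676, -0.0]
ft_force: [0.5, 0.6, 0.8]
gripper_width: 0.003
```

```bash
python3 -c "
from h import *
go(.598,-.027,-85.4);print(read_state()['gripper_width'])
p,d=snap('scene','scene11')
c=read_state()['eef_pos']
q=proj('scene',[c,c+[0,0,.03]]);print(q)
x0,y0=int(q[0,0])-25,int(q[0,1])-30
cv2.imwrite('pics/z11.png',cv2.resize(p[y0:y0+50,x0:x0+50,::-1],None,fx=11,fy=11,interpolation=cv2.INTER_CUBIC));print(x0,y0)
v,u=np.mgrid[130:240,260:345];P=pts('scene',d,np.c_[u.ravel(),v.ravel()])
for lo in np.arange(.046,.2,.01):
  s=P[(abs(P[:,0]-.6)<.05)&(abs(P[:,1]+.025)<.06)&(P[:,2]>lo)&(P[:,2]<lo+.01)]
  if len(s): print(lo.round(3),len(s),s.min(0).round(3),s.max(0).round(3))
"
```

```text
t 15.925 pos [ 0.5977 -0.0253  0.0379] yaw -85.08 tilt z [-0.  0. -1.] F [0.54 0.57 0.84] q [-0.24  0.62  1.38  0.    1.14  1.24]
tool delta cm [ 0.17 -0.01 -0.  ] tool turn z 0.32
0.0032953564958675377
[[302.93031705 224.38561241]
 [302.68518055 219.29512771]]
277 194
0.046 165 [ 0.567 -0.085  0.046] [0.65  0.034 0.053]
0.076 10 [ 0.605 -0.034  0.077] [ 0.608 -0.011  0.086]
0.086 11 [ 0.597 -0.038  0.086] [ 0.609 -0.01   0.096]
0.096 5 [ 0.589 -0.04   0.098] [ 0.609 -0.011  0.103]
0.106 1 [ 0.607 -0.041  0.114] [ 0.607 -0.041  0.114]
0.126 2 [ 0.601 -0.035  0.129] [ 0.604 -0.035  0.132]
0.136 6 [ 0.604 -0.034  0.142] [0.628 0.003 0.146]
0.146 37 [ 0.61  -0.084  0.146] [0.633 0.026 0.156]
0.156 158 [ 0.569 -0.085  0.156] [0.634 0.035 0.166]
0.166 51 [ 0.573 -0.079  0.166] [0.633 0.032 0.176]
0.176 150 [ 0.568 -0.084  0.176] [0.626 0.035 0.186]
0.186 77 [ 0.572 -0.084  0.186] [0.625 0.031 0.196]
0.196 29 [ 0.577 -0.041  0.196] [0.622 0.015 0.206]
```

View pics/z11.png

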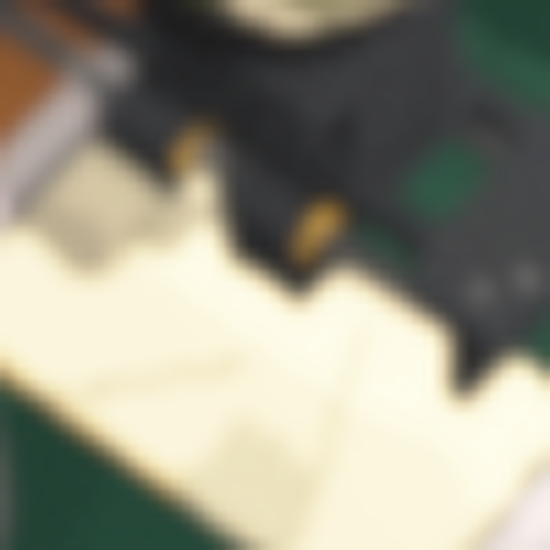

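The cameras put the real fingertip about 35 mm above the reported TCP, and there is no contact force yet. I'll keep descending, watching the force.

Request:
arm_command(series=[[0,0,1,0,0,0,0],[0,0,0.7,0,0,0,0],[0,0,0.3,0,0,0,0],[0,0,0,0,0,0,0]])

```text
time: 16.48
eef_pos: [0.5977, -0.0253, 0.0178]
ee_rot: [0.0, 0.737, -0.676, -0.0]
ft_force: [-0.0, -0.4, 0.5]
gripper_width: 0.006
```

Request:
arm_command(series=[[0,0,0.2,0,0,0,0],[0,0,0.2,0,0,0,0],[0,0,0,0,0,0,0]])

```text
time: 16.85
eef_pos: [0.5978, -0.0253, 0.0141]
ee_rot: [0.0, 0.737, -0.676, -0.0]
ft_force: [-0.0, -0.1, 0.0]
gripper_width: 0.007
```

Request:
arm_command(series=[[0,0,0.15,0,0,0,0],[0,0,0,0,0,0,0]])

```text
time: 17.1
eef_pos: [0.5978, -0.0253, 0.0126]
ee_rot: [0.0, 0.737, -0.676, -0.0]
ft_force: [-0.7, -0.6, -0.3]
gripper_width: 0.005
```

Request:
arm_command(series=[[0,0,0.15,0,0,0,0],[0,0,0,0,0,0,0]])

```text
time: 17.35
eef_pos: [0.5978, -0.0253, 0.011]
ee_rot: [0.0, 0.737, -0.676, -0.0]
ft_force: [0.0, -0.3, 0.6]
gripper_width: 0.005
```

Request:
arm_command(series=[[0,0,0.1,0,0,0,0],[0,0,0,0,0,0,0]])

```text
time: 17.6
eef_pos: [0.5978, -0.0253, 0.0101]
ee_rot: [0.0, 0.737, -0.676, -0.0]
ft_force: [0.8, -0.3, -0.6]
gripper_width: 0.003
```

Request:
arm_command(series=[[0,0,0.1,0,0,0,0],[0,0,0,0,0,0,0]])

```text
time: 17.85
eef_pos: [0.5978, -0.0253, 0.0091]
ee_rot: [0.0, 0.737, -0.676, -0.0]
ft_force: [-0.2, 0.6, -0.0]
gripper_width: 0.001
```

Request:
arm_command(series=[[0,0,0.1,0,0,0,0],[0,0,0,0,0,0,0]])

```text
time: 18.1
eef_pos: [0.5978, -0.0253, 0.0081]
ee_rot: [0.0, 0.737, -0.676, -0.0]
ft_force: [-0.1, -0.8, 0.4]
gripper_width: 0.007
```

```bash
python3 -c "
from h import *
p,d=snap('scene','scene12')
x0,y0=277,189
cv2.imwrite('pics/z12.png',cv2.resize(p[y0:y0+50,x0:x0+50,::-1],None,fx=11,fy=11,interpolation=cv2.INTER_CUBIC))
v,u=np.mgrid[130:240,260:345];P=pts('scene',d,np.c_[u.ravel(),v.ravel()])
for lo in np.arange(.034,.1,.006):
  s=P[(abs(P[:,0]-.598)<.016)&(abs(P[:,1]+.025)<.02)&(P[:,2]>lo)&(P[:,2]<lo+.006)]
  if len(s): print(lo.round(3),len(s),s.min(0).round(3),s.max(0).round(3))
"
```

```text
0.034 5 [ 0.586 -0.025  0.037] [ 0.611 -0.005  0.04 ]
0.04 46 [ 0.587 -0.044  0.04 ] [ 0.614 -0.005  0.046]
0.046 13 [ 0.592 -0.043  0.046] [ 0.613 -0.01   0.051]
0.052 7 [ 0.593 -0.038  0.053] [ 0.609 -0.012  0.058]
0.058 6 [ 0.596 -0.039  0.059] [ 0.61  -0.012  0.063]
0.064 3 [ 0.603 -0.012  0.064] [ 0.607 -0.011  0.07 ]
0.07 2 [ 0.599 -0.043  0.071] [ 0.607 -0.011  0.073]
0.076 1 [ 0.608 -0.042  0.08 ] [ 0.608 -0.042  0.08 ]
0.082 1 [ 0.608 -0.041  0.087] [ 0.608 -0.041  0.087]
0.094 1 [ 0.602 -0.035  0.097] [ 0.602 -0.035  0.097]
```

View pics/z12.png

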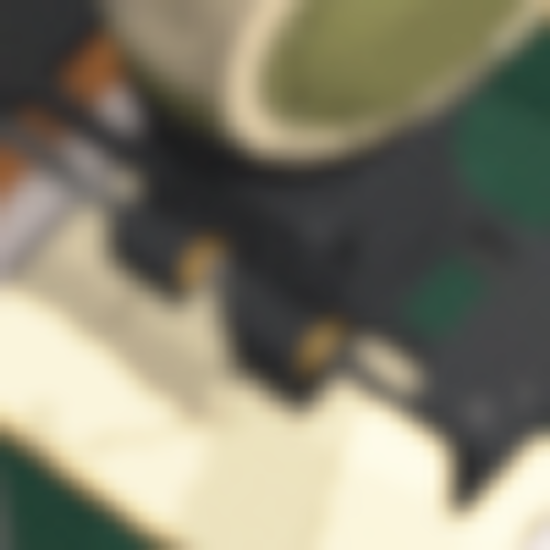

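Request:
arm_command(series=[[0,0,0.1,0,0,0,0],[0,0,0,0,0,0,0]])

```text
time: 18.4
eef_pos: [0.5978, -0.0253, 0.0071]
ee_rot: [0.0, 0.737, -0.676, -0.0]
ft_force: [0.2, 0.4, 0.2]
gripper_width: 0.01
```

Request:
arm_command(series=[[0,0,0.1,0,0,0,0],[0,0,0,0,0,0,0]])

```text
time: 18.65
eef_pos: [0.5978, -0.0253, 0.0061]
ee_rot: [0.0, 0.737, -0.676, -0.0]
ft_force: [0.5, 0.1, -1.0]
gripper_width: 0.006
```

Request:
arm_command(series=[[0,0,0.1,0,0,0,0],[0,0,0,0,0,0,0]])

```text
time: 18.9
eef_pos: [0.5978, -0.0253, 0.0051]
ee_rot: [0.0, 0.737, -0.676, -0.0]
ft_force: [0.2, -0.3, 0.4]
gripper_width: 0.008
```

Request:
arm_command(series=[[0,0,0.1,0,0,0,0],[0,0,0,0,0,0,0]])

```text
time: 19.15
eef_pos: [0.5978, -0.0253, 0.0041]
ee_rot: [0.0, 0.737, -0.676, -0.0]
ft_force: [-0.1, -0.9, -0.4]
gripper_width: 0.004
```

Request:
arm_command(series=[[0,0,0.1,0,0,0,0],[0,0,0,0,0,0,0]])

```text
time: 19.4
eef_pos: [0.5979, -0.0254, 0.0034]
ee_rot: [-0.0, 0.737, -0.676, 0.0]
ft_force: [-0.3, 0.0, 2.6]
gripper_width: 0.005
```

Request:
arm_command(series=[[0,0,0.1,0,0,0,0],[0,0,0,0,0,0,0]])

```text
time: 19.65
eef_pos: [0.5984, -0.0253, 0.0033]
ee_rot: [-0.001, 0.737, -0.676, 0.001]
ft_force: [-2.4, 1.3, 9.6]
gripper_width: 0.007
```

Contact at TCP z 0.0034, giving 9.6 N. I'll add a little press and drag along tool +y.

Request:
arm_command(series=[[0,0,0.05,0,0,0,0],[0,0.5,0,0,0,0,0],[0,0.7,0,0,0,0,0],[0,0.8,0,0,0,0,0],[0,0,0,0,0,0,0]])

```text
time: 20.27
eef_pos: [0.5787, -0.027, 0.0033]
ee_rot: [-0.001, 0.737, -0.676, 0.001]
ft_force: [-2.7, 2.5, 12.7]
gripper_width: 0.003
```

```bash
python3 -c "
from h import *
go(.48,-.035,-85.4)
p,d=snap('scene','scene13')
cv2.imwrite('pics/z13.png',cv2.resize(p[130:310,210:370,::-1],None,fx=3.3,fy=3.3,interpolation=cv2.INTER_CUBIC))"
```

```text
t 20.275 pos [ 0.5787 -0.027   0.0033] yaw -85.08 tilt z [ 0.003 -0.    -1.   ] F [-2.68  2.53 12.72] q [-0.25  0.64  1.48  0.    1.03  1.23]
tool delta cm [-0.05  9.9  -0.03] tool turn z 0.32
```

View pics/z13.png

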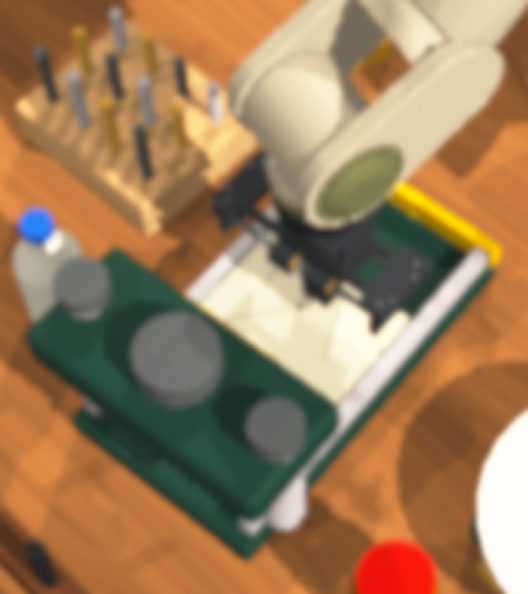

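Request:
arm_command(series=[[0,0.8,0,0,0,0,0],[0,0.8,0,0,0,0,0],[0,0.8,0,0,0,0,0],[0,0.8,0,0,0,0,0],[0,0,0,0,0,0,0]])

```text
time: 20.95
eef_pos: [0.5468, -0.0297, 0.0033]
ee_rot: [-0.001, 0.737, -0.676, 0.001]
ft_force: [-2.2, 2.1, 15.0]
gripper_width: 0.008
```

Request:
arm_command(series=[[0,0.8,0,0,0,0,0],[0,0.8,0,0,0,0,0],[0,0.8,0,0,0,0,0],[0,0.8,0,0,0,0,0],[0,0.8,0,0,0,0,0],[0,0,0,0,0,0,0]])

```text
time: 21.7
eef_pos: [0.507, -0.0332, 0.0032]
ee_rot: [-0.001, 0.737, -0.676, 0.001]
ft_force: [-2.0, 3.0, 17.8]
gripper_width: 0.004
```

```bash
python3 -c "
from h import *
go(.48,-.035,-85.4)
p,d=snap('scene','scene14')
cv2.imwrite('pics/z14.png',cv2.resize(p[130:310,210:370,::-1],None,fx=3.3,fy=3.3,interpolation=cv2.INTER_CUBIC))"
```

```text
t 21.7 pos [ 0.507  -0.0332  0.0032] yaw -85.08 tilt z [ 0.003 -0.001 -1.   ] F [-2.05  2.98 17.75] q [-0.3   0.55  1.68  0.    0.91  1.19]
tool delta cm [-0.05  2.71 -0.01] tool turn z 0.32
```

View pics/z14.png

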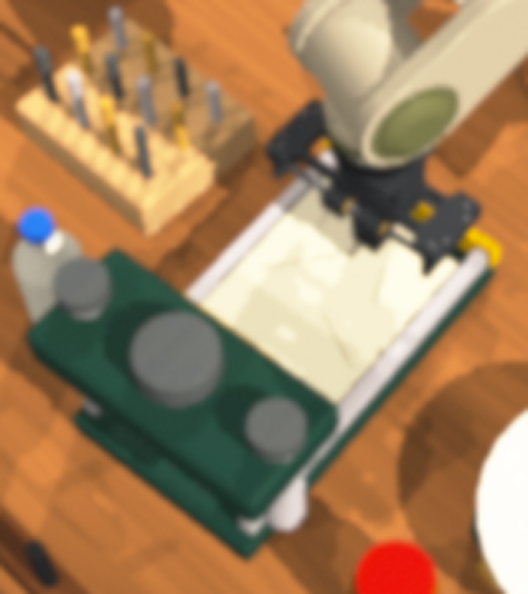

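Request:
arm_command(series=[[0,0.7,-0.05,0,0,0,0],[0,0.6,0,0,0,0,0],[0,0.4,0,0,0,0,0],[0,0,0,0,0,0,0]])

```text
time: 22.25
eef_pos: [0.4902, -0.0348, 0.0033]
ee_rot: [-0.001, 0.737, -0.676, 0.001]
ft_force: [0.8, 1.8, 11.7]
gripper_width: 0.007
```

Request:
arm_command(series=[[0,0.3,0,0,0,0,0],[0,0.2,0,0,0,0,0],[0,0,0,0,0,0,0]])

```text
time: 22.62
eef_pos: [0.4857, -0.0352, 0.0033]
ee_rot: [-0.001, 0.737, -0.676, 0.002]
ft_force: [1.2, 1.9, 10.6]
gripper_width: 0.002
```

Request:
arm_command(series=[[0,0.2,0,0,0,0,0],[0,0.2,0,0,0,0,0],[0,0,0,0,0,0,0]])

```text
time: 23.0
eef_pos: [0.4825, -0.036, 0.0033]
ee_rot: [-0.001, 0.737, -0.676, 0.003]
ft_force: [4.9, 0.8, 7.9]
gripper_width: 0.005
```

Request:
arm_command(series=[[0,0,0.08,0,0,0,0],[0,0.2,0,0,0,0,0],[0,0.2,0,0,0,0,0],[0,0,0,0,0,0,0]])

```text
time: 23.5
eef_pos: [0.4802, -0.0366, 0.0033]
ee_rot: [-0.002, 0.737, -0.676, 0.004]
ft_force: [7.4, 1.8, 11.5]
gripper_width: 0.006
```

```bash
python3 -c "
from h import *
go(.48,-.035,-85.4)
p,d=snap('scene','scene15')
cv2.imwrite('pics/z15.png',cv2.resize(p[150:280,260:370,::-1],None,fx=4.5,fy=4.5,interpolation=cv2.INTER_CUBIC))
p,d=snap('top','top15')
cv2.imwrite('pics/zt15.png',cv2.resize(p[120:250,280:390,::-1],None,fx=4.5,fy=4.5,interpolation=cv2.INTER_CUBIC))"
```

```text
t 23.5 pos [ 0.4802 -0.0366  0.0033] yaw -85.11 tilt z [ 0.01  -0.002 -1.   ] F [ 7.39  1.83 11.46] q [-0.32  0.51  1.76  0.    0.86  1.16]
tool delta cm [-0.16  0.   -0.  ] tool turn z 0.29
```

View pics/z15.png

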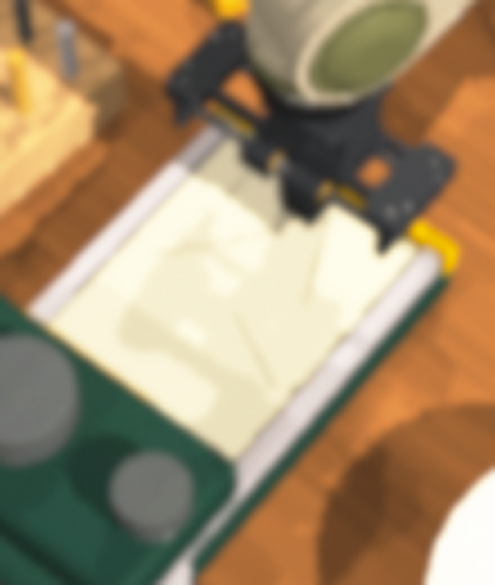

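View pics/zt15.png

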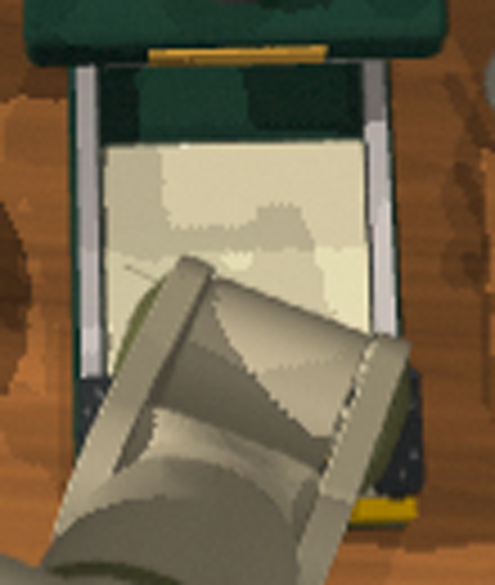

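The pull force has risen from −2 to +7.4 N while motion stalls, which suggests the stop. I'll give one more firm pull, then lift straight up and look.

Request:
arm_command(series=[[0,0,0.04,0,0,0,0],[0,0.25,0,0,0,0,0],[0,0,0,0,0,0,0]])

```text
time: 23.98
eef_pos: [0.4785, -0.037, 0.0033]
ee_rot: [-0.003, 0.737, -0.676, 0.005]
ft_force: [8.5, 2.9, 14.7]
gripper_width: 0.005
```

Request:
arm_command(series=[[0,0,-0.3,0,0,0,0],[0,0,-1,0,0,0,0],[0,0,-5,0,0,0,0],[0,0,-5,0,0,0,0],[0,4,-4,0,0,0,0],[0,5,0,0,0,0,0],[4,5,0,0,0,0,0],[5,2,0,0,0,0,0]])

```text
time: 24.98
eef_pos: [0.321, -0.1381, 0.1545]
ee_rot: [0.0, 0.737, -0.676, 0.0]
ft_force: [1.1, -0.1, -0.5]
gripper_width: 0.005
```

```bash
python3 -c "
from h import *
go(.48,-.035,-85.4)
p,d=snap('scene','scene16')
cv2.imwrite('pics/z16.png',cv2.resize(p[150:280,260:370,::-1],None,fx=4.5,fy=4.5,interpolation=cv2.INTER_CUBIC))
p,d=snap('top','top16')
cv2.imwrite('pics/zt16.png',cv2.resize(p[120:250,280:390,::-1],None,fx=4.5,fy=4.5,interpolation=cv2.INTER_CUBIC))"
```

```text
t 24.975 pos [ 0.321  -0.1381  0.1545] yaw -85.0 tilt z [-0. -0. -1.] F [ 1.08 -0.08 -0.49] q [-0.75  0.07  1.87 -0.    1.2   0.73]
tool delta cm [ -8.88 -16.74  -0.  ] tool turn z 0.4
```

View pics/z16.png

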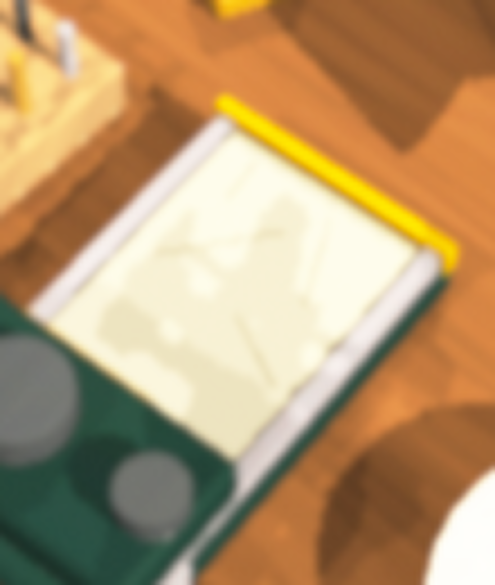

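View pics/zt16.png

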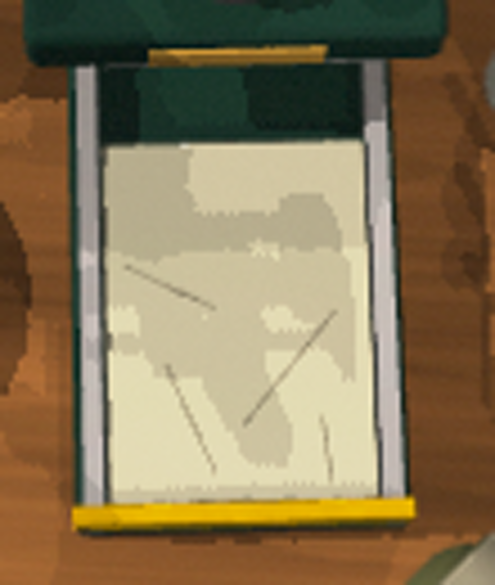

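```bash
python3 - <<'E'
from h import *
a,b=[np.load(f'pics/top{i}.npz')['p'].astype(np.float32)[140:170,305:360].mean(2) for i in(15,16)]
for i in (15,16):
    g=np.load(f'pics/top{i}.npz')['p'].astype(float).mean(2)
    e=[]
    for u in range(308,355):
        col=np.gradient(g[145:160,u]);k=np.argmax(col);w=col[max(k-2,0):k+3];e.append(145+(w*np.arange(max(k-2,0),max(k-2,0)+len(w))).sum()/w.sum())
    e=np.array(e);print(i,'rear row',np.median(e)); 
    pf=np.polyfit(np.arange(308,355),e,1)
    r=ray('top',[(332,np.polyval(pf,332))],.043)[0]
t=lambda l:[(280+x/4.5,120+y/4.5) for x,y in l]
bar=ray('top',t([(75,507),(413,501)]),.054)
ax=np.array([np.cos(.08),np.sin(.08)])
bm=bar.mean(0)[:2];print('rear',r,'dist rear-bar',(r[:2]-bm)@ax)
A=np.load('pics/top8.npz')['p'].astype(int);B=np.load('pics/top16.npz')['p'].astype(int);C=np.load('pics/top0.npz')['p'].astype(int)
x=np.hstack([C[60:340,110:500],B[60:340,110:500]]).astype('uint8');cv2.imwrite('pics/cmp.png',x[:,:,::-1])
S,T=np.load('pics/scene0.npz')['p'],np.load('pics/scene16.npz')['p']
cv2.imwrite('pics/cmps.png',np.vstack([S[90:340,150:550],T[90:340,150:550]])[:,:,::-1])
E
python3 ov.py 16; python3 meas.py 16|grep handle
```

```text
15 rear row 151.2
16 rear row 151.17849462365592
rear [ 0.6764611  -0.02154108  0.043     ] dist rear-bar 0.2238007370488018
scene handle [0.4336 0.314 ] r 0.139 ang -0.1083
top handle [0.4321 0.3115] r 0.1403 ang -0.0895
```

View pics/cmp.png

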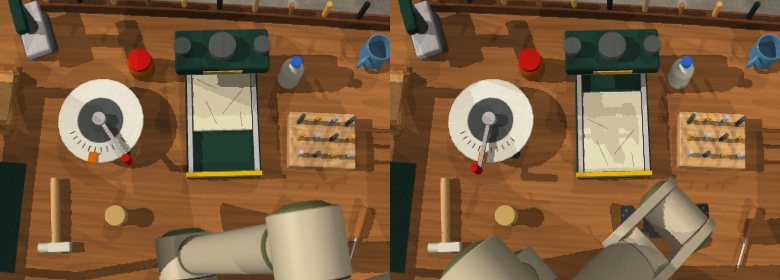

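View pics/cmps.png

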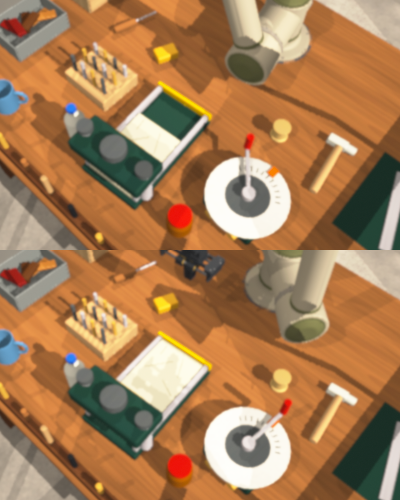

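View pics/ov16.png

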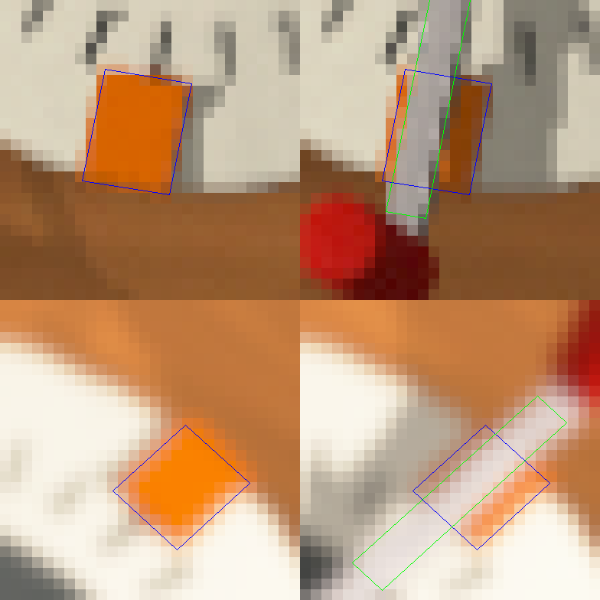

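The rear edge stayed at row 151.2 during the last roughly 10 N pull, and no green gap shows at the bar, so the board is home. The bystanders look unmoved. Handing in.

```bash
python3 -c "
from rig import *
print(finish_job())"
```

```text
the job is handed in; nothing more can be done
None
```

I set the lever over the orange flag, then dragged the board out to the yellow stop bar, and handed the job in at about 25 s of the 51 s allowed.

- **Lever:** I gripped the red handle, swung it round and released it. I then re-gripped it for a correction of about 1 mm. It reads −0.108 rad in the scene view and −0.090 in the top view, mean about −0.099. I measured the flag at about −0.098 before the swing. The two views still differ by about 0.02 rad, roughly the calibration error. In the overlays the flag showed no sign of having moved.
- **Board:** I pressed with closed fingers at about 10–18 N, slightly above the suggested range for a moment, and dragged until the pull built up at the stop. A last pull of about 10 N left the board's rear edge where it was (image row 151.2 both times). No gap shows at the bar in either view. One check disagreed: the measured distance from rear edge to bar was 224 mm against the board's 220 mm. I put this down to calibration and edge reading, since the force and the pictures both say it is home.
- **Fingertip height:** the fingertips are really about 35 mm higher than the reported tool position. I found the board's surface by force instead, with contact at a reported height of 3.4 mm.
- **Surroundings:** comparing before and after pictures, the spool, wax, jar, glue, mallet and awl look unmoved. The arm ended clear of everything.

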